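Shift the microscope lamp's filter selector to slot three

TASK

Change the filter of the microscope lamp: with the fingertips, gently push the upright red selector knob on the ivory filter changer out of slot two (near left, seen from the robot), across the H-shaped gate to the right, then forward, away from the robot, until it is fully home in slot three (far right, three dots). Do not shift it into slot one or slot four on the way, and only push: do not squeeze the knob or pull it up. Leave everything else standing where it is, and finish with the hand clear.

Things in the scene. Friction and masses are not known exactly. Their poses are not given: they have to be found in the camera images.
- changer: the filter changer, an ivory box fixed to the bench, 220 x 180 mm, 90 mm high, its far part (58 to 135 mm ahead of the origin) 115 mm high. Origin: on the bench, under the centre of the H gate; +x is forward (away from the robot; the box may be turned up to 25 degrees), +y left, z up
- gate_mid (a point): centre of the aluminium H-gate plate's top, 90 mm above the bench, axes as the changer. Two lengthwise slots at y = +30 mm (left) and -30 mm (right) are joined by a cross lane at x = 0; all are 18 mm wide, inner corners rounded by 6 mm. Slot one is far left, two near left, three far right, four near right; one to four black dots mark them
- knob_mid (a point): middle of the red selector knob: an upright cylinder 26 mm across and 47 mm tall (118 to 165 mm above the bench) with a black band, on a 10 mm steel stalk that moves in the gate (4 mm play to each side). Slick, it stays upright, slides with about 2 N of friction and stays where it is left. Axes as the changer
- sel_forward (a joint): how far forward (changer +x) the selector stands from the cross lane, in m: 0 in the lane, -0.032 at the very end of slots two and four, +0.032 at the very end of slots one and three (slightly springy stops). It starts in slot two
- sel_across (a joint): how far across to the right (changer -y) the selector stands from the left slots' centre line, in m: 0 in the left slots, 0.060 in the right slots (play from -0.0035 to 0.0635); it can change only while the selector is in the cross lane
- knob_lift (a joint): how far the knob is pulled up against its light spring, in m: 0 when down (normal), 0.015 at most
- spare_filter: loose spare filter: dark steel ring 29 mm across, 8 mm high, lying on the changer's raised far part. Origin: centre of its underside. A bystander
- objective_can: loose grey can with black lid, 40 mm across, 63 mm high, on the bench just right of the changer. Origin: centre of its underside. A bystander
- oil_bottle: loose amber bottle, 32 mm across, 75 mm high. Origin: centre of its underside. A bystander
- beaker: loose clear beaker, 64 mm across, 80 mm high. Origin: centre of its underside. A bystander
- tally: loose steel hand counter, 52 mm across, 40 mm high. Origin: centre of its underside. A bystander
- slide_box: loose blue slide box, 87 x 102 x 34 mm. Origin: centre of its underside. A bystander
- dishes: loose stack of three clear dishes, 90 mm across, 41 mm high. Origin: centre of its underside. A bystander

How it is judged:
By the outcome, as a careful person would: the job done as asked, in the order asked, and still so for the second after the job is handed in, with the robot touching nothing.
It also fails if it takes over 48 s, if anything falls off the work surface, if the arm or the gripper's body presses on something with over 40 N, if the wrist force passes 120 N, or if a joint passes its speed limit or range.

ROBOT

A 6-joint arm with a two-finger parallel gripper is mounted at the origin on the work surface. World frame = base frame: x ahead of the robot, y to its left, z up, the work surface at z = 0. Lengths are in mm, angles in rad, forces in N, time in s.
With the tool pointing down it reaches from about 350 to 875 mm from the base axis. Payload 4.2 kg.
Tool frame: the origin (TCP) lies at the very end of the fingers, on their centre line; the grasp point (between the pads) lies 19 mm behind it; z points along the fingers, y is the line along which they close (so a half turn about z gives the same grasp; the last joint's range is limited). The gripper opens to 85 mm and grips with 20 to 120 N. Pads are 22 mm wide; open, the fingers measure 114 mm over their backs; the gripper's body (76 mm by 85 mm) begins 54 mm behind the grasp point. The pads swing forward as they close: fully open they stand 13 mm farther back than shut.
Start: joints at [0.259, 0.385, 0.008, 0, -1.194, -0.259], TCP at [624.979, 0.025, 191.712] pointing down, gripper open.
Joint ranges: [-3.14, 3.14], [-1.21, 2.06], [-1.07, 1.41], [-3.16, 2.05], [-2.99, -0.16], [-3.1, 3.1]. Speed limits (rad/s): [2.79, 2.79, 3.14, 3.14, 3.14, 3.14].

INTERFACE

Orientations are given as a unit quaternion [x, y, z, w].
In Python, from bench import read_state, get_image, camera_model, job_done gives the robot as it stands.
- The arm moves only by the shell command python3 -m handwheel 'ROWS'. ROWS is JSON, a list of rows, each a list of 7 numbers: the shift along the tool's x, y, z in m, then the turn, a rotation vector about the tool's x, y, z in rad, then the gripper's target within -1 to 1 (fully open at 1, half-way at 0, shut at -1). In form: [[dx, dy, dz, wx, wy, wz, jaw], ...]. A call has 1 to 10 rows; each row is the pose to reach, as a shift and turn from the pose commanded when the call began, along the tool's axes at that moment; what a row does not reach only later rows make up. A row lasts 1/8 s, in which the tool goes at most 62.5 mm and 10.7 degrees, less where a joint would pass 70% of its speed; a pose out of reach is approached as far as the arm can. A call with a gripper value outside its range is refused whole. The fingers move at their own pace and stop on an object; the grip force is fixed at half the most. Time passes only in rows, so rows that repeat a pose let the fingers close. It gives the time, the measured TCP pose, the force, the opening and the grip force at its end, in the units of the state.
- read_state(): the state, without advancing time (a new reading comes with each control period).
- get_image(name): name is "scene" or "side" or "wrist"; returns (picture, depth): 384x512x3 uint8, blue, green, red; 384x512 float32, mm along the optical axis (not along the pixel's ray), 0 where there is no reading.
- camera_model(name): a dict with "K" (3x3 intrinsics, pixels), "rvec" (rotation vector, rad) and "tvec" (3), from world to camera coordinates, as OpenCV has them; the wrist camera has in their place "hand_eye" (4x4, takes a point from camera to tool coordinates, whose origin is the TCP and whose axes are the flange's). Camera axes: x right, y down, z forward; pixel columns grow to the right and rows downward; lengths in mm; the calibration is good to about 2 mm. A picture is of the moment at which its call begins: read the wrist's pose just before it. camera_model takes no time and is no camera call.
- job_done(): hands the job in; it is judged then, once.
The state is a dict: "clock": time; "joints": joint angles; "joint_vel": joint speeds; "joint_efforts": joint torques, N m; "position": TCP position; "ee_rot": TCP orientation; "contact_force": force on the tool from outside, world axes, zero at the start; "wrist_torque": the same for the moment, N m; "gripper_width": finger opening in mm; "grasp_force": force on a finger pad.
Only numpy, scipy, OpenCV 4.12 (cv2) and the standard library are available. Lean on these libraries where they do the work, as an engineer would, in place of code of your own. Each camera call takes 0.05 s, during which the arm holds its last target. There are 200 camera calls.

## Working session

There is one attempt and no reset: what is moved stays moved. The work goes in short steps, Python scripts to look and compute and a shell command to move; the robot and the scene stay as the last step left them, time stands still between calls to the robot, and variables do not carry over. Pictures are saved under pics/ and viewed, at most 10 in all, crops included, and the job is handed in when it is done.

```bash
mkdir -p pics; cat > h.py <<'E'
import numpy as np, cv2
from bench import *
from scipy.spatial.transform import Rotation as R
def cam(n, st=None):
    m=camera_model(n); K=np.array(m["K"],float)
    if "rvec" in m:
        Rm=cv2.Rodrigues(np.array(m["rvec"],float))[0]; t=np.array(m["tvec"],float).ravel()
        return K,Rm.T,-Rm.T@t
    H=np.array(m["hand_eye"],float); Rt=R.from_quat(st["ee_rot"]).as_matrix()
    return K,Rt@H[:3,:3],Rt@H[:3,3]+np.array(st["position"])
def ray(c,u,v):
    K,A,o=c; d=A@np.linalg.solve(K,[u,v,1.]); return o,d
def onz(c,u,v,z):
    o,d=ray(c,u,v); return o+d*(z-o[2])/d[2]
E
python3 - <<'E'
from h import *
s=read_state(); print(s["clock"],s["position"],s["ee_rot"],s["gripper_width"])
for n in("scene","side","wrist"):
    im,d=get_image(n); cv2.imwrite(f"pics/{n}0.png",im); np.savez(f"{n}0.npz",im=im,d=d)
    c=cam(n,s); print(n,c[2].round(),c[1][:,2].round(2))
a=[cv2.imread(f"pics/{n}0.png") for n in("scene","side","wrist")]
E
```

```text
0.0 [6.24354873e+02 1.51439944e-02 1.90651990e+02] [-0.70704268  0.7071701   0.00070941 -0.00077619] 85.41109358478697
scene [1417. -208.  793.] [-0.76  0.18 -0.62]
side [ 142. -799.  844.] [ 0.37  0.67 -0.64]
wrist [625. -83. 373.] [-0.    0.32 -0.95]
```

View pics/scene0.png

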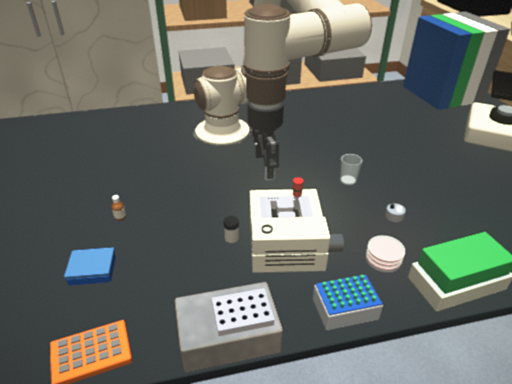

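View pics/wrist0.png

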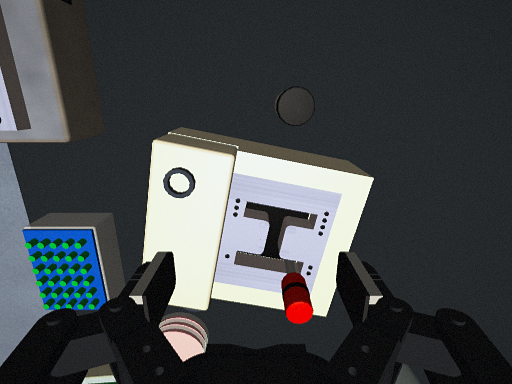

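View pics/side0.png

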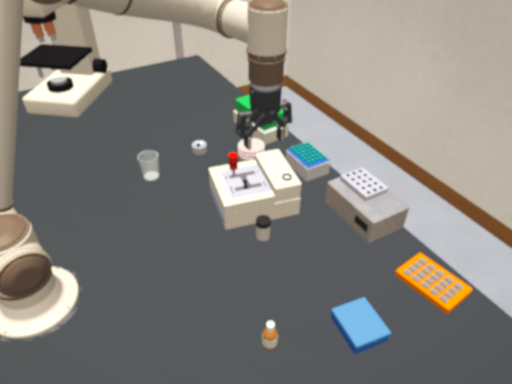

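The pictures show the changer with the far part toward +x, yawed about 10°. In the wrist view the knob is at (297,300), and the H gate spans (235–317, 203–275). The can is right of the box at (295,105), and the ring is at (180,182).

```bash
python3 - <<'E'
from h import *
s=read_state(); c=cam("wrist",s); K,A,o=c
f=np.load("wrist0.npz"); im=f["im"]; d=f["d"]
v,u=np.mgrid[:384,:512]
P=(np.stack([u,v,np.ones_like(u)],-1)@np.linalg.inv(K).T*d[...,None])@A.T+o
z=P[...,2]; ok=d>0
def rect(m,n):
    r=cv2.minAreaRect(P[m][:,:2].astype(np.float32)); print(n,m.sum(),np.round(r[0],1),np.round(r[1],1),round(r[2],1),'zmed',np.median(z[m]).round(1))
lab=lambda m:(lambda q:q[1]==1+np.argmax(q[2][1:,4]))(cv2.connectedComponentsWithStats(m.astype(np.uint8)))
ivory=(im[...,2]>215)&(im[...,0].astype(int)<im[...,2]-8)
rect(lab(ok&(abs(z-115)<5)),'far')
rect(lab(ok&(abs(z-90)<5)&(im.min(-1)>120)),'near')
lil=ok&(abs(z-90)<5)&(im[...,0].astype(int)>im[...,2]+3)&(im.min(-1)>110); rect(lab(lil),'plate')
# edge line of far part towards gate
# H: dark inside plate hull
hull=np.zeros((384,512),np.uint8); cs=np.argwhere(lab(lil))[:,::-1].astype(np.int32); cv2.fillConvexPoly(hull,cv2.convexHull(cs),1)
dark=(hull>0)&(im.max(-1)<95)
n,l,st,ce=cv2.connectedComponentsWithStats(dark.astype(np.uint8))
for i in range(1,n):
    if st[i,4]>3: print(st[i],ce[i].round(1),onz(c,*ce[i],90).round(1))
hsv=cv2.cvtColor(im,cv2.COLOR_BGR2HSV)
red=(hsv[...,1]>180)&((hsv[...,0]<8)|(hsv[...,0]>172))&(hsv[...,2]>60)
k=red&ok&(abs(z-165)<3); print('knobtop',k.sum(),P[k].mean(0).round(1),P[k].min(0).round(1),P[k].max(0).round(1))
print('knobz',np.percentile(z[red&ok],[0,50,100]))
ang=np.degrees(np.arctan2
 (*( (onz(c,212,305,115)-onz(c,237,150,115))[[0,1]]))); print('edge x/y',ang)
# same for scene, side
for nme in("scene","side"):
    f=np.load(nme+"0.npz"); im2=f["im"];d2=f["d"];K2,A2,o2=cam(nme)
    P2=(np.stack([u,v,np.ones_like(u)],-1)@np.linalg.inv(K2).T*d2[...,None])@A2.T+o2
    h=cv2.cvtColor(im2,cv2.COLOR_BGR2HSV); r=(h[...,1]>160)&((h[...,0]<8)|(h[...,0]>172))&(h[...,2]>60)&(d2>0)&(abs(P2[...,2]-140)<40)
    r&=(np.hypot(P2[...,0]-620,P2[...,1])<200)
    print(nme,r.sum(),P2[r].mean(0).round(1),P2[r].min(0).round(1),P2[r].max(0).round(1))
b=cv2.resize(im[130:340,140:400],None,fx=3,fy=2.8,interpolation=cv2.INTER_CUBIC)
cv2.imwrite("pics/w0crop.png",cv2.resize(im[130:330,140:400],(780,600),interpolation=cv2.INTER_CUBIC))
E
```

```text
far 10092 [699.   46.1] [180.3  77.2] 78.6 zmed 115.0
near 14861 [591.   68.3] [180.9 143.6] 78.7 zmed 89.9
plate 8089 [604.7  66.9] [137.8 116.2] 78.6 zmed 90.0
[236 199   4   4  14] [237.5 200.3] [644.   18.8  90. ]
[ 234  202   83   94 2961] [277.5 245.2] [600.3  72.1  90. ]
[234 206   5   4  13] [236.2 207.2] [645.6  26.6  90. ]
[233 213   5   4  12] [235.  214.2] [647.   34.6  90. ]
[324 212   5   4  15] [326.1 213.5] [549.1  33.8  90. ]
[322 219   5   4  13] [324.2 220.2] [550.6  41.7  90. ]
[320 225   5   4  14] [322.2 226.6] [552.1  49.3  90. ]
[319 232   4   4  12] [320.3 233.2] [553.6  57.3  90. ]
[225 254   4   4  12] [226.7 255.8] [657.6  85.6  90. ]
[308 266   4   3  10] [309.8 267. ] [562.5 100.3  90. ]
[307 272   4   3  10] [308.2 273. ] [563.9 108.4  90. ]
knobtop 526 [586.2  97.6 164.5] [574.   85.9 162. ] [598.3 111.3 166.2]
knobz [ -1.18943671 161.56006704 166.21601709]
edge x/y 10.30007934004662
scene 69 [591.2  96.9 158.2] [579.1  87.1 121.2] [600.8 109.8 166.1]
side 107 [580.4  91.6 152.2] [570.8  83.7 124.3] [594.3 108.  165.9]
```

View pics/w0crop.png

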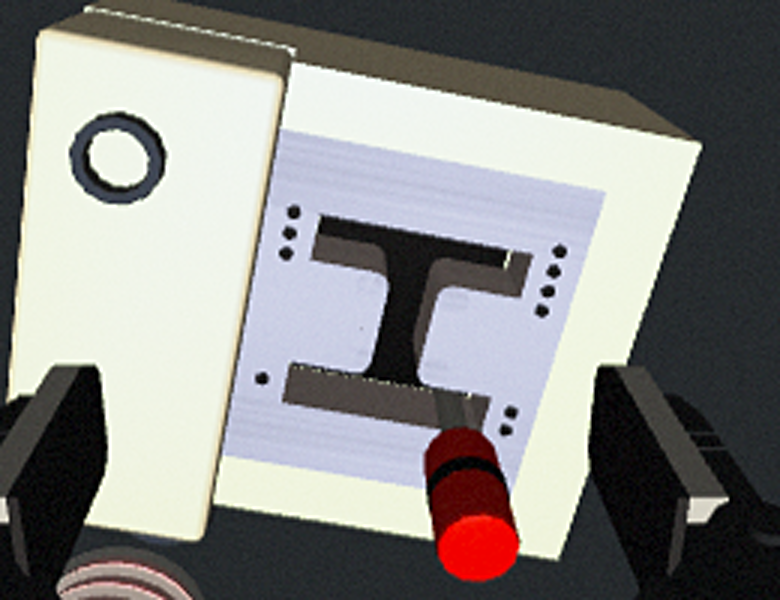

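The box rectangles agree: yaw is −11.4° and the origin is near (604.3, 65.4). The plate is at z=90. The knob sits at changer (−24, +28), which is consistent with slot two. Next I close the fingers, align the yaw and go behind the knob from above.

```bash
cat >> h.py <<'E'
a=np.radians(-11.4); F=np.array([np.cos(a),np.sin(a)]); L=np.array([-np.sin(a),np.cos(a)]); O=np.array([604.3,65.4])
def ch(p): r=np.array(p)[:2]-O; return np.round([r@F,r@L,p[2]],1)
def tool():
    s=read_state(); print(round(s["clock"],2),'tcp ch',ch(s["position"]),'yaw err',(R.from_quat(s["ee_rot"]).as_matrix()[:,1][:2]@L).round(3),'F',np.array(s["contact_force"]).round(1),'w',round(s["gripper_width"],1))
def knob(n="wrist",save=None):
    s=read_state(); im,d=get_image(n); K,A,o=cam(n,s); v,u=np.mgrid[:384,:512]
    P=(np.stack([u,v,np.ones_like(u)],-1)@np.linalg.inv(K).T*d[...,None])@A.T+o
    h=cv2.cvtColor(im,cv2.COLOR_BGR2HSV); r=(h[...,1]>150)&((h[...,0]<8)|(h[...,0]>172))&(h[...,2]>60)&(d>0)&(abs(P[...,2]-140)<40)&(np.hypot(P[...,0]-O[0],P[...,1]-O[1])<80)
    if save: cv2.imwrite(save,im)
    t=r&(abs(P[...,2]-165)<3)
    q=np.c_[(P[r][:,:2]-O)@F,(P[r][:,:2]-O)@L,P[r][:,2]]
    print(n,'red',r.sum(),'top',t.sum(), 'topmid',ch((P[t].min(0)+P[t].max(0))/2) if t.any() else '', 'mean',ch(P[t].mean(0)) if t.any() else '','range',q.min(0).round(1),q.max(0).round(1))
E
python3 -m handwheel '[[-0.03,0.02,0,0,0,0.05,-1],[-0.06,0.04,0,0,0,0.1,-1],[-0.09,0.06,0,0,0,0.15,-1],[-0.1055,0.078,0,0,0,0.199,-1],[-0.1055,0.078,0,0,0,0.199,-1],[-0.1055,0.078,0,0,0,0.199,-1],[-0.1055,0.078,0,0,0,0.199,-1],[-0.1055,0.078,0,0,0,0.199,-1]]'
python3 - <<'E'
from h import *
tool(); knob("wrist","pics/w1.png"); knob("scene","pics/s1.png"); knob("side")
E
```

```text
clock: 1.15
position: [547.3, 105.0, 191.5]
ee_rot: [-0.633, 0.774, 0.0, -0.0]
contact_force: [0.1, 0.0, -0.3]
gripper_width: -0.4
grasp_force: 0.0
1.15 tcp ch [-63.7  27.6 191.5] yaw err 0.001 F [ 0.1  0.  -0.3] w -0.4
wrist red 1054 top 714 topmid [-25.5  29.2 164.4] mean [-25.5  28.7 164.6] range [-37.8  16.7 120.7] [-13.5  41.5 166.6]
scene red 93 top 45 topmid [-21.7  29.8 164.6] mean [-20.7  30.1 164.1] range [-33.1  17.6 121.8] [ -7.8  40.4 167.1]
side red 114 top 34 topmid [-28.2  26.1 164.7] mean [-27.4  26.2 163.8] range [-39.3  12.5 119.6] [-14.4  38.7 167.4]
```

View pics/w1.png

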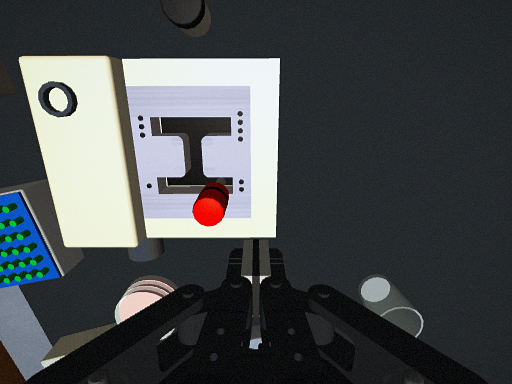

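The fingers are shut and stand clear behind the knob, which appears at (212,203). Next I go down and advance slowly to contact.

```bash
python3 -m handwheel '[[0,0,0.02,0,0,0,-1],[0,0,0.042,0,0,0,-1],[0,0,0.062,0,0,0,-1],[0,0,0.062,0,0,0,-1]]'
python3 -m handwheel '[[0,-0.003,0,0,0,0,-1],[0,-0.006,0,0,0,0,-1],[0,-0.009,0,0,0,0,-1],[0,-0.011,0,0,0,0,-1],[0,-0.011,0,0,0,0,-1]]'
python3 - <<'E'
from h import *
tool(); knob("wrist")
E
python3 -m handwheel '[[0,-0.002,0,0,0,0,-1],[0,-0.004,0,0,0,0,-1],[0,-0.006,0,0,0,0,-1],[0,-0.008,0,0,0,0,-1],[0,-0.008,0,0,0,0,-1]]'
python3 - <<'E'
from h import *
tool(); knob("wrist")
E
```

```text
clock: 1.8
position: [545.9, 105.0, 128.2]
ee_rot: [-0.633, 0.774, 0.0, -0.002]
contact_force: [0.1, 0.0, 0.6]
gripper_width: -0.1
grasp_force: 0.0
clock: 2.42
position: [557.9, 103.3, 129.8]
ee_rot: [-0.633, 0.774, -0.0, 0.0]
contact_force: [0.5, 0.2, -0.1]
gripper_width: 0.2
grasp_force: 0.0
2.42 tcp ch [-52.9  28.  129.8] yaw err 0.0 F [ 0.5  0.2 -0.1] w 0.2
wrist red 2026 top 1271 topmid [-25.5  29.2 164.1] mean [-25.5  28.4 164.7] range [-37.8  16.3 120.2] [-13.1  41.6 166.3]
clock: 3.1
position: [565.7, 101.7, 129.6]
ee_rot: [-0.633, 0.774, 0.0, -0.0]
contact_force: [1.2, 0.1, -0.2]
gripper_width: -0.2
grasp_force: 0.0
3.1 tcp ch [-45.   28.  129.6] yaw err 0.0 F [ 1.2  0.1 -0.2] w -0.2
wrist red 1771 top 1042 topmid [-25.3  29.3 164.3] mean [-23.8  27.3 164.6] range [-38.   16.4 119.8] [-12.7  41.8 179.2]
```

```bash
python3 -m handwheel '[[0,-0.0015,0,0,0,0,-1],[0,-0.003,0,0,0,0,-1],[0,-0.0045,0,0,0,0,-1],[0,-0.006,0,0,0,0,-1],[0,-0.0075,0,0,0,0,-1],[0,-0.009,0,0,0,0,-1],[0,-0.009,0,0,0,0,-1]]'
python3 - <<'E'
from h import *
tool(); knob("wrist","pics/w2.png"); knob("scene"); knob("side")
E
```

```text
clock: 4.03
position: [574.5, 100.0, 129.7]
ee_rot: [-0.633, 0.774, 0.0, -0.0]
contact_force: [0.1, -0.2, 0.4]
gripper_width: 0.1
grasp_force: 0.0
4.03 tcp ch [-36.   28.  129.7] yaw err 0.0 F [ 0.1 -0.2  0.4] w 0.1
wrist red 1338 top 612 topmid [-24.5  27.7 164.4] mean [-21.5  24.7 164.4] range [-37.3  16.2 119.6] [-12.8  40.6 179.7]
scene red 113 top 45 topmid [-21.1  29.5 164.4] mean [-20.7  29.9 164. ] range [-33.   17.6 120.8] [ -8.1  40.4 166.8]
side red 107 top 26 topmid [-26.4  24.5 163.9] mean [-25.1  24.3 163.5] range [-39.   12.8 123.3] [-15.4  35.8 179.2]
```

View pics/w2.png

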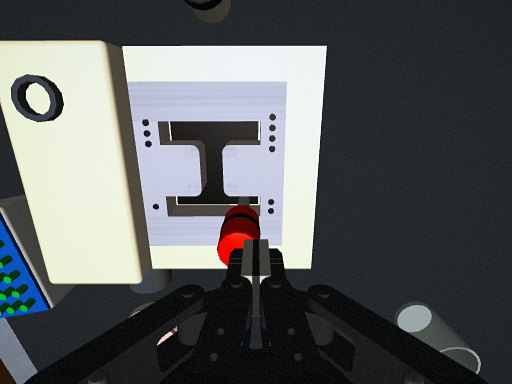

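```bash
python3 - <<'E'
from h import *
s=read_state(); im,d=get_image("wrist"); K,A,o=cam("wrist",s)
p=A.T@(np.array(s["position"])-o); print('tcp px',(K@p/p[2])[:2].round(1),p[2])
v,u=np.mgrid[:384,:512]
P=(np.stack([u,v,np.ones_like(u)],-1)@np.linalg.inv(K).T*d[...,None])@A.T+o
for r in (225,235,243,250,258,266,280,295):
    print(r,[(c,*ch(P[r,c]).tolist()) for c in range(222,292,6) if d[r,c]>0])
cv2.imwrite("pics/w3.png",cv2.resize(im[190:310,180:330],(750,600),interpolation=cv2.INTER_CUBIC))
im,d=get_image("side");cv2.imwrite("pics/sd3.png",cv2.resize(im[120:230,190:310],(654,600),interpolation=cv2.INTER_CUBIC))
E
```

```text
tcp px [256.2 223.8] 199.17114458265118
225 [(222, -13.9, 22.7, 143.3), (228, -18.7, 18.8, 151.7), (234, -22.7, 17.4, 154.7), (240, -26.4, 17.0, 155.5), (246, -29.9, 17.9, 153.6), (252, -33.5, 20.4, 148.0), (258, -37.3, 24.5, 139.3), (264, -42.9, 47.6, 89.2), (270, -48.0, 47.0, 90.5), (276, -53.1, 46.7, 91.2), (282, -58.2, 47.0, 90.6), (288, -63.5, 47.6, 89.1)]
235 [(222, -15.9, 21.1, 160.5), (228, -19.8, 19.4, 163.9), (234, -23.3, 19.4, 164.0), (240, -26.8, 18.8, 165.1), (246, -30.3, 18.7, 165.4), (252, -33.7, 20.6, 161.6), (258, -37.3, 25.6, 151.6), (264, -43.0, 56.5, 90.4), (270, -48.1, 56.5, 90.5), (276, -53.3, 56.2, 91.0), (282, -58.5, 56.5, 90.4), (288, -63.7, 56.6, 90.2)]
243 [(222, -16.1, 24.9, 163.5), (228, -19.8, 24.0, 165.1), (234, -23.3, 23.6, 165.8), (240, -26.7, 24.1, 164.8), (246, -30.7, 17.0, 178.0), (252, -33.9, 17.4, 177.3), (258, -37.0, 16.9, 178.1), (264, -40.2, 17.1, 177.8), (270, -48.3, 64.7, 89.6), (276, -53.5, 64.4, 90.2), (282, -58.8, 64.5, 89.9), (288, -64.1, 64.6, 89.7)]
250 [(222, -16.1, 29.0, 164.2), (228, -19.7, 28.6, 165.1), (234, -24.2, 21.6, 177.2), (
[... 848 characters left out ...]
48.6, 21.6, 192.6), (288, -65.0, 88.2, 89.2)]
280 [(222, 7.7, 166.8, -0.3), (228, -24.4, 15.9, 211.8), (234, -27.0, 15.2, 212.8), (240, -29.4, 15.0, 213.0), (246, -31.8, 16.3, 211.2), (252, -34.2, 19.5, 206.8), (258, -36.8, 19.8, 206.4), (264, -39.3, 15.7, 212.0), (270, -41.7, 14.7, 213.5), (276, -44.1, 14.6, 213.6), (282, -46.7, 15.6, 212.1), (288, -77.4, 166.3, 0.2)]
295 [(222, -23.1, 15.4, 222.0), (228, -25.2, 16.2, 220.9), (234, -27.4, 17.0, 219.9), (240, -29.8, 16.1, 221.0), (246, -32.1, 15.8, 221.4), (252, -34.2, 27.7, 206.3), (258, -36.9, 27.4, 206.7), (264, -39.0, 16.1, 221.1), (270, -41.3, 15.7, 221.5), (276, -43.6, 15.7, 221.6), (282, -46.0, 16.6, 220.4), (288, -48.2, 15.9, 221.3)]
```

View pics/sd3.png

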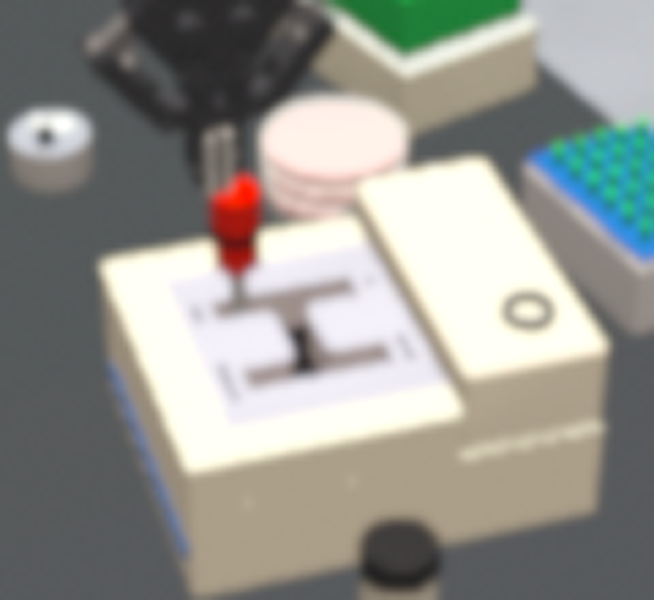

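```bash
python3 - <<'E'
from h import *
s=read_state(); im,d=get_image("wrist"); K,A,o=cam("wrist",s)
v,u=np.mgrid[:384,:512]
P=(np.stack([u,v,np.ones_like(u)],-1)@np.linalg.inv(K).T*d[...,None])@A.T+o
for c in (250,256,262,266):
    print(c,[(r,*ch(P[r,c]).tolist(),im[r,c].tolist()) for r in range(208,250,4)])
f=np.load("wrist0.npz"); im=f["im"]; d=f["d"]
s0=dict(position=[624.98,0.03,191.5],ee_rot=[-.7071068,.7071068,0,0]); K,A,o=cam("wrist",s0)
P=(np.stack([u,v,np.ones_like(u)],-1)@np.linalg.inv(K).T*d[...,None])@A.T+o
for r in range(246,312,8): print(r,[(c,*P[r,c].round(0).tolist()) for c in (132,145,160,172,340,350,365,378)])
E
```

```text
250 [(208, -31.7, 19.1, 122.2, [8, 11, 77]), (212, -31.9, 19.0, 130.0, [5, 9, 77]), (216, -32.1, 18.4, 138.4, [5, 9, 15]), (220, -32.1, 19.5, 142.5, [15, 12, 45]), (224, -32.3, 18.9, 150.0, [11, 10, 84]), (228, -32.3, 19.8, 153.8, [0, 7, 77]), (232, -32.5, 19.1, 160.7, [8, 12, 85]), (236, -32.5, 19.9, 164.2, [0, 0, 119]), (240, -32.8, 17.0, 174.7, [64, 65, 64]), (244, -32.8, 17.2, 178.8, [61, 65, 63]), (248, -32.9, 17.6, 182.3, [63, 69, 66])]
256 [(208, -36.1, 39.4, 70.4, [69, 70, 79]), (212, -36.1, 39.2, 80.4, [77, 83, 82]), (216, -36.0, 23.8, 125.6, [0, 6, 69]), (220, -36.0, 24.0, 132.2, [1, 5, 43]), (224, -36.0, 22.3, 142.5, [12, 10, 4]), (228, -36.0, 23.5, 146.1, [5, 9, 76]), (232, -36.0, 23.2, 152.3, [5, 4, 76]), (236, -36.0, 23.3, 157.7, [1, 6, 76]), (240, -36.0, 17.0, 174.6, [17, 10, 13]), (244, -36.0, 17.4, 178.4, [10, 15, 13]), (248, -36.0, 17.5, 182.5, [14, 12, 8])]
262 [(208, -41.1, 31.9, 89.6, [222, 199, 194]), (212, -41.1, 35.1, 90.6, [223, 200, 197]), (216, -41.1, 39.1, 89.5, [222, 200, 195]), (220, -41.1, 42.2, 91.0, [223, 200, 196]), (224, -41.2, 46.7, 89.1, [222, 200
[... 2022 characters left out ...]
276.0), (378, 573.0, -7.0, 270.0)]
294 [(132, 674.0, -11.0, 281.0), (145, 669.0, -10.0, 281.0), (160, 668.0, -0.0, 268.0), (172, 716.0, 118.0, 116.0), (340, 583.0, 11.0, 253.0), (350, 583.0, 0.0, 267.0), (365, 582.0, -10.0, 280.0), (378, 578.0, -11.0, 281.0)]
302 [(132, 671.0, -12.0, 287.0), (145, 669.0, -7.0, 281.0), (160, 668.0, 3.0, 269.0), (172, 718.0, 130.0, 115.0), (340, 491.0, 224.0, -0.0), (350, 583.0, 4.0, 267.0), (365, 582.0, -7.0, 281.0), (378, 580.0, -12.0, 287.0)]
310 [(132, 669.0, -12.0, 291.0), (145, 669.0, -4.0, 281.0), (160, 668.0, 6.0, 270.0), (172, 760.0, 239.0, 1.0), (340, 490.0, 239.0, 1.0), (350, 583.0, 7.0, 269.0), (365, 582.0, -4.0, 281.0), (378, 581.0, -11.0, 290.0)]
```

View pics/w3.png

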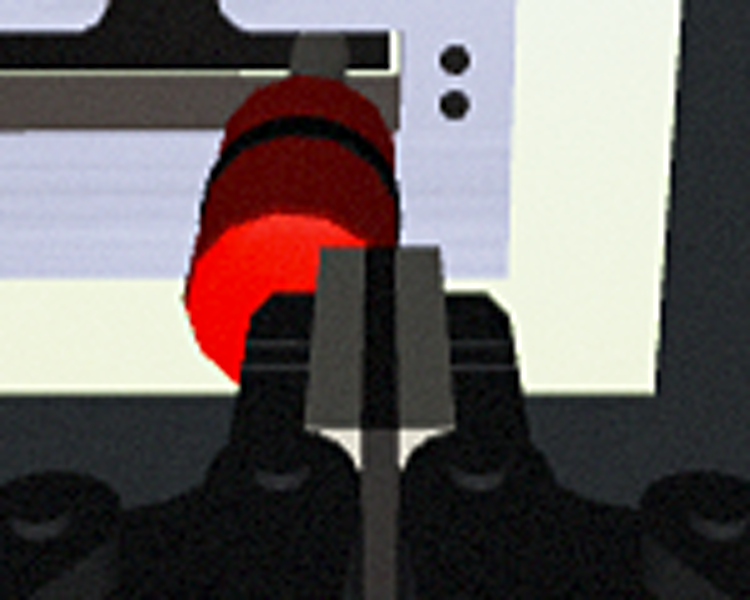

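Two depth readings (shut and open) and the side view all put the real fingertips about 43 mm above the reported TCP. They are at z≈173, just over the knob's 165 mm top, so nothing has been touched. I back off, go lower in steps and check the tip height by depth.

```bash
cat >> h.py <<'E'
def tip():
    s=read_state(); im,d=get_image("wrist"); K,A,o=cam("wrist",s)
    v,u=np.mgrid[:384,:512]
    P=(np.stack([u,v,np.ones_like(u)],-1)@np.linalg.inv(K).T*d[...,None])@A.T+o
    Q=(P-np.array(s["position"]))@R.from_quat(s["ee_rot"]).as_matrix()
    m=(d>0)&(abs(Q[...,1])<5)&(abs(Q[...,0]-11)<2.5)&(Q[...,2]<5)&(im.max(-1)<110)&(np.ptp(im,axis=-1)<30)
    print('tip z rel tcp (tool)',np.percentile(Q[m][:,2],[50,98,100]).round(1),'world z',P[m][:,2].min().round(1))
E
python3 -m handwheel '[[0,0.008,0,0,0,0,-1],[0,0.016,0,0,0,0,-1],[0,0.026,0,0,0,0,-1],[0,0.026,0,0,0,0,-1],[0,0.026,0.012,0,0,0,-1],[0,0.026,0.023,0,0,0,-1],[0,0.026,0.023,0,0,0,-1]]'
python3 - <<'E'
from h import *
tool(); knob(); tip()
E
```

```text
clock: 5.2
position: [548.1, 104.6, 104.9]
ee_rot: [-0.633, 0.774, 0.0, -0.002]
contact_force: [-0.3, -0.3, -0.1]
gripper_width: -0.1
grasp_force: 0.0
5.2 tcp ch [-62.9  27.3 104.9] yaw err 0.0 F [-0.3 -0.3 -0.1] w -0.1
wrist red 2638 top 1426 topmid [-25.1  27.8 164.3] mean [-25.5  26.4 164.5] range [-38.3  16.3 120.8] [-12.5  38.8 166.6]
tip z rel tcp (tool) [-108.1  -47.2  -43. ] world z 148.8
```

Confirmed: the tip is 43 mm above the reported TCP. I lower so the tip is at about 130 mm, then advance.

```bash
python3 -m handwheel '[[0,0,0.01,0,0,0,-1],[0,0,0.02,0,0,0,-1],[0,-0.003,0.02,0,0,0,-1],[0,-0.006,0.02,0,0,0,-1],[0,-0.008,0.02,0,0,0,-1],[0,-0.010,0.02,0,0,0,-1],[0,-0.012,0.02,0,0,0,-1],[0,-0.014,0.02,0,0,0,-1],[0,-0.016,0.02,0,0,0,-1],[0,-0.016,0.02,0,0,0,-1]]'
python3 - <<'E'
from h import *
tool(); knob(); tip(); knob("scene")
E
```

```text
clock: 6.55
position: [565.1, 102.0, 86.9]
ee_rot: [-0.633, 0.774, -0.0, 0.0]
contact_force: [-1.2, -0.4, 1.9]
gripper_width: 0.1
grasp_force: 1.2
6.55 tcp ch [-45.7  28.1  86.9] yaw err 0.0 F [-1.2 -0.4  1.9] w 0.1
wrist red 2225 top 592 topmid [-16.4  21.5 164.9] mean [-17.9  20.4 164. ] range [-30.3  15.4 118.1] [ -5.2  29.  178.5]
tip z rel tcp (tool) [-107.9  -46.8  -43. ] world z 129.9
scene red 123 top 42 topmid [-12.1  29.6 164.6] mean [-12.8  29.5 164. ] range [-36.9  18.7 123.8] [ -0.7  42.  175.5]
```

Contact is made and the knob moves with the finger, with an offset of about 27.7 mm. I push on into the lane, about 18 mm more.

```bash
python3 -m handwheel '[[0,-0.002,0,0,0,0,-1],[0,-0.004,0,0,0,0,-1],[0,-0.006,0,0,0,0,-1],[0,-0.008,0,0,0,0,-1],[0,-0.010,0,0,0,0,-1],[0,-0.012,0,0,0,0,-1],[0,-0.014,0,0,0,0,-1],[0,-0.016,0,0,0,0,-1],[0,-0.0175,0,0,0,0,-1],[0,-0.0175,0,0,0,0,-1]]'
python3 -m handwheel '[[0,0.008,0,0,0,0,-1],[0,0.018,0,0,0,0,-1],[0,0.028,0,0,0,0,-1],[0,0.028,0,0,0,0,-1]]'
python3 - <<'E'
from h import *
tool(); knob(save="pics/w4.png"); knob("scene"); knob("side")
E
```

```text
clock: 7.95
position: [582.1, 98.5, 86.8]
ee_rot: [-0.633, 0.774, -0.0, 0.0]
contact_force: [0.1, 0.9, 2.9]
gripper_width: 0.0
grasp_force: 1.7
clock: 8.45
position: [553.3, 104.1, 86.8]
ee_rot: [-0.634, 0.774, 0.0, -0.0]
contact_force: [-0.5, 0.3, 0.6]
gripper_width: 0.0
grasp_force: 0.0
8.45 tcp ch [-57.6  27.9  86.8] yaw err -0.001 F [-0.5  0.3  0.6] w 0.0
wrist red 3820 top 1917 topmid [-1.000e-01  2.830e+01  1.644e+02] mean [ -0.4  26.8 164.6] range [-13.2  16.1 119.7] [ 12.5  41.2 166.8]
scene red 118 top 47 topmid [  2.5  29.8 164.4] mean [  3.1  30.2 163.9] range [-52.   17.4 122.7] [ 16.5  42.  166.8]
side red 101 top 33 topmid [ -4.1  24.8 164.9] mean [ -3.5  24.  164.2] range [-14.5  12.2 125.4] [  7.2  35.5 167.7]
```

View pics/w4.png

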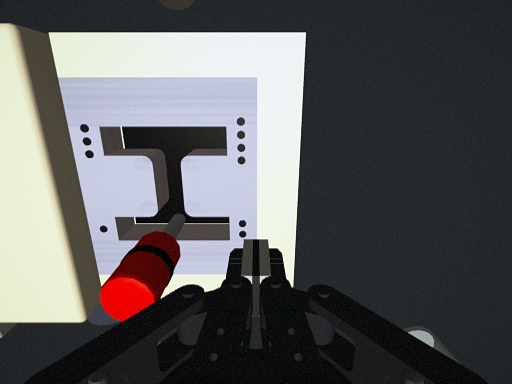

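The knob stands centred in the cross lane at (−0.2, 28). I go round to its left side.

```bash
python3 -m handwheel '[[-0.013,0,0,0,0,0,-1],[-0.027,0,0,0,0,0,-1],[-0.040,0,0,0,0,0,-1],[-0.040,-0.015,0,0,0,0,-1],[-0.040,-0.03,0,0,0,0,-1],[-0.040,-0.045,0,0,0,0,-1],[-0.040,-0.0575,0,0,0,0,-1],[-0.040,-0.0575,0,0,0,0,-1]]'
python3 - <<'E'
from h import *
tool(); knob("scene")
E
python3 -m handwheel '[[0.005,0,0,0,0,0,-1],[0.009,0,0,0,0,0,-1],[0.013,0,0,0,0,0,-1],[0.016,0,0,0,0,0,-1],[0.019,0,0,0,0,0,-1],[0.022,0,0,0,0,0,-1],[0.025,0,0,0,0,0,-1],[0.028,0,0,0,0,0,-1],[0.030,0,0,0,0,0,-1],[0.030,0,0,0,0,0,-1]]'
python3 - <<'E'
from h import *
tool(); knob("wrist"); knob("scene"); knob("side")
E
```

```text
clock: 9.6
position: [619.5, 131.2, 86.3]
ee_rot: [-0.633, 0.774, 0.0, -0.0]
contact_force: [-0.9, 0.4, -0.2]
gripper_width: -0.2
grasp_force: 0.0
9.6 tcp ch [ 1.9 67.5 86.3] yaw err 0.001 F [-0.9  0.4 -0.2] w -0.2
scene red 121 top 44 topmid [  2.4  30.  164.4] mean [  3.   29.6 164. ] range [-11.1  17.7 121.7] [ 17.3  42.  166.7]
clock: 10.9
position: [612.6, 102.1, 86.7]
ee_rot: [-0.633, 0.774, -0.0, -0.0]
contact_force: [0.2, 0.4, 0.2]
gripper_width: 0.1
grasp_force: 0.3
10.9 tcp ch [ 0.9 37.6 86.7] yaw err 0.0 F [0.2 0.4 0.2] w 0.1
wrist red 2749 top 2524 topmid [ -0.2  13.8 164.4] mean [-1.000e-01  1.250e+01  1.646e+02] range [-12.6   0.6 120.8] [ 12.6  31.5 166.8]
scene red 121 top 46 topmid [  2.3  14.8 164.1] mean [  3.9  14.6 164.1] range [ -8.2   2.4 121.7] [ 17.2  26.4 169.5]
side red 112 top 37 topmid [ -3.3  12.2 164.2] mean [ -3.   12.  163.7] range [-14.2  -3.1 121.6] [  9.5  32.9 166.3]
```

The knob is travelling in the lane, at y≈13.5. I push 43 mm further right.

```bash
python3 -m handwheel '[[0.003,0,0,0,0,0,-1],[0.006,0,0,0,0,0,-1],[0.009,0,0,0,0,0,-1],[0.012,0,0,0,0,0,-1],[0.015,0,0,0,0,0,-1],[0.018,0,0,0,0,0,-1],[0.021,0,0,0,0,0,-1],[0.024,0,0,0,0,0,-1],[0.027,0,0,0,0,0,-1],[0.027,0,0,0,0,0,-1]]'
python3 -m handwheel '[[0.003,0,0,0,0,0,-1],[0.006,0,0,0,0,0,-1],[0.008,0,0,0,0,0,-1],[0.010,0,0,0,0,0,-1],[0.012,0,0,0,0,0,-1],[0.014,0,0,0,0,0,-1],[0.0155,0,0,0,0,0,-1],[0.0155,0,0,0,0,0,-1]]'
python3 - <<'E'
from h import *
tool(); knob("wrist"); knob("scene"); knob("side")
E
```

```text
clock: 12.3
position: [607.2, 75.5, 86.8]
ee_rot: [-0.633, 0.774, -0.0, -0.0]
contact_force: [0.8, 1.3, -0.1]
gripper_width: -0.1
grasp_force: 0.1
clock: 13.3
position: [604.2, 60.5, 86.7]
ee_rot: [-0.633, 0.774, -0.0, -0.0]
contact_force: [-0.4, 0.3, -0.5]
gripper_width: 0.2
grasp_force: 0.4
13.3 tcp ch [ 0.9 -4.8 86.7] yaw err 0.0 F [-0.4  0.3 -0.5] w 0.2
wrist red 3391 top 2542 topmid [ -0.2 -28.6 164.3] mean [-1.000e-01 -2.990e+01  1.646e+02] range [-12.5 -42.1 121.2] [ 12.5 -11.1 166.6]
scene red 123 top 51 topmid [  3.3 -28.2 164.6] mean [  3.8 -28.4 163.9] range [ -8.4 -40.  121.6] [ 17.8 -16.9 167.1]
side red 126 top 38 topmid [ -4.3 -30.3 164.5] mean [ -3.1 -29.9 163.9] range [-14.9 -45.5 119. ] [  7.9 -12.3 168.4]
```

The knob is in the right-hand slot line at (0, −29). I go round behind it.

```bash
python3 -m handwheel '[[-0.008,0,0,0,0,0,-1],[-0.016,0,0,0,0,0,-1],[-0.016,0.015,0,0,0,0,-1],[-0.016,0.03,0,0,0,0,-1],[-0.016,0.045,0,0,0,0,-1],[-0.016,0.058,0,0,0,0,-1],[-0.003,0.058,0,0,0,0,-1],[0.012,0.058,0,0,0,0,-1],[0.0245,0.058,0,0,0,0,-1],[0.0245,0.058,0,0,0,0,-1]]'
python3 - <<'E'
from h import *
tool(); knob("wrist"); knob("scene")
E
python3 -m handwheel '[[0,-0.008,0,0,0,0,-1],[0,-0.016,0,0,0,0,-1],[0,-0.022,0,0,0,0,-1],[0,-0.026,0,0,0,0,-1],[0,-0.029,0,0,0,0,-1],[0,-0.032,0,0,0,0,-1],[0,-0.035,0,0,0,0,-1],[0,-0.038,0,0,0,0,-1],[0,-0.041,0,0,0,0,-1],[0,-0.041,0,0,0,0,-1]]'
python3 - <<'E'
from h import *
tool(); knob("wrist"); knob("scene")
E
```

```text
clock: 14.7
position: [542.5, 46.9, 86.6]
ee_rot: [-0.633, 0.775, 0.0, -0.0]
contact_force: [-0.4, -0.3, -0.6]
gripper_width: 0.2
grasp_force: 0.0
14.7 tcp ch [-56.9 -30.3  86.6] yaw err 0.002 F [-0.4 -0.3 -0.6] w 0.2
wrist red 3783 top 1864 topmid [ -0.3 -30.3 164.2] mean [ -0.2 -31.6 164.6] range [-13.1 -42.1 119.3] [ 11.8 -17.4 166.4]
scene red 123 top 48 topmid [  1.7 -27.8 164.5] mean [  3.6 -28.  164.2] range [-46.5 -39.8 121.4] [ 16.4 -16.8 166.9]
clock: 16.05
position: [583.2, 40.1, 86.8]
ee_rot: [-0.633, 0.774, -0.0, 0.0]
contact_force: [-1.3, 0.5, 1.5]
gripper_width: -0.2
grasp_force: 0.8
16.05 tcp ch [-15.7 -29.   86.8] yaw err 0.0 F [-1.3  0.5  1.5] w -0.2
wrist red 2380 top 709 topmid [ 13.6 -36.  164.9] mean [ 12.7 -37.2 164.1] range [  0.2 -42.1 119.2] [ 25.1 -26.4 178.2]
scene red 118 top 47 topmid [ 16.4 -27.9 164.1] mean [ 16.  -28.9 164. ] range [ -8.3 -40.1 119.6] [ 29.8 -17.9 172.9]
```

The knob is in slot three at +12. I push on to the stop while watching the force.

```bash
python3 -m handwheel '[[0,-0.002,0,0,0,0,-1],[0,-0.004,0,0,0,0,-1],[0,-0.007,0,0,0,0,-1],[0,-0.010,0,0,0,0,-1],[0,-0.012,0,0,0,0,-1],[0,-0.014,0,0,0,0,-1],[0,-0.016,0,0,0,0,-1],[0,-0.0175,0,0,0,0,-1],[0,-0.019,0,0,0,0,-1],[0,-0.019,0,0,0,0,-1]]'
python3 - <<'E'
from h import *
tool(); knob("wrist"); knob("scene")
E
python3 -m handwheel '[[0,-0.0005,0,0,0,0,-1],[0,-0.001,0,0,0,0,-1],[0,-0.001,0,0,0,0,-1]]'
python3 - <<'E'
from h import *
tool(); knob("wrist"); knob("scene")
E
```

```text
clock: 17.4
position: [601.6, 36.4, 86.7]
ee_rot: [-0.633, 0.774, -0.0, 0.0]
contact_force: [-0.9, -0.1, 1.4]
gripper_width: 0.3
grasp_force: 1.0
17.4 tcp ch [  3.1 -29.   86.7] yaw err 0.0 F [-0.9 -0.1  1.4] w 0.3
wrist red 2360 top 713 topmid [ 32.8 -36.4 165. ] mean [ 31.3 -37.2 164.1] range [ 18.9 -42.2 118.3] [ 44.2 -26.1 178.5]
scene red 126 top 43 topmid [ 34.6 -29.7 164. ] mean [ 34.9 -29.5 163.9] range [ 23.4 -39.4 120.1] [ 47.9 -19.9 174.9]
clock: 17.88
position: [602.0, 36.2, 86.7]
ee_rot: [-0.633, 0.774, 0.0, -0.0]
contact_force: [-2.3, 1.0, 2.9]
gripper_width: -0.2
grasp_force: 1.7
17.88 tcp ch [  3.5 -29.   86.7] yaw err 0.0 F [-2.3  1.   2.9] w -0.2
wrist red 2340 top 681 topmid [ 32.6 -36.3 165. ] mean [ 31.6 -37.3 164.2] range [ 19.1 -42.1 118.7] [ 43.8 -27.1 177.8]
scene red 124 top 49 topmid [ 36.5 -29.3 163.9] mean [ 36.2 -29.  163.8] range [ 24.2 -39.3 121.8] [ 50.  -19.9 174.4]
```

```bash
python3 -m handwheel '[[0,-0.0007,0,0,0,0,-1],[0,-0.0014,0,0,0,0,-1],[0,-0.0014,0,0,0,0,-1]]'
python3 - <<'E'
from h import *
tool(); knob("wrist")
E
python3 -m handwheel '[[0,-0.0005,0,0,0,0,-1],[0,-0.001,0,0,0,0,-1],[0,-0.001,0,0,0,0,-1]]'
python3 - <<'E'
from h import *
tool(); knob("wrist")
E
```

```text
clock: 18.35
position: [603.0, 35.9, 86.8]
ee_rot: [-0.633, 0.774, 0.0, -0.001]
contact_force: [-5.5, 2.5, 4.7]
gripper_width: -0.2
grasp_force: 3.3
18.35 tcp ch [  4.5 -29.2  86.8] yaw err 0.0 F [-5.5  2.5  4.7] w -0.2
wrist red 2265 top 656 topmid [ 33.  -36.3 165. ] mean [ 31.4 -37.4 164.2] range [ 19.3 -42.  119. ] [ 44.4 -30.2 177.2]
clock: 18.77
position: [603.4, 35.8, 86.9]
ee_rot: [-0.633, 0.774, 0.001, -0.001]
contact_force: [-7.3, 1.8, 5.0]
gripper_width: 0.3
grasp_force: 4.3
18.77 tcp ch [  5.  -29.2  86.9] yaw err 0.0 F [-7.3  1.8  5. ] w 0.3
wrist red 2216 top 654 topmid [ 32.8 -36.7 164.6] mean [ 31.2 -37.5 164.1] range [ 19.3 -42.1 118.8] [ 43.8 -31.1 175.8]
```

The force has risen to about 8 N with no further travel, so the knob is at the stop. I back off, lift and check.

```bash
python3 -m handwheel '[[0,0.006,0,0,0,0,-1],[0,0.018,0,0,0,0,-1],[0,0.035,0,0,0,0,-1],[0,0.045,-0.02,0,0,0,-1],[0,0.055,-0.05,0,0,0,-1],[0,0.055,-0.09,0,0,0,-1],[0,0.055,-0.11,0,0,0,-1],[0,0.055,-0.11,0,0,0,-1],[0,0.055,-0.11,0,0,0,-1]]'
python3 - <<'E'
from h import *
tool(); knob("wrist","pics/wf.png"); knob("scene"); knob("side")
a=cv2.imread("pics/wf.png"); im,_=get_image("scene"); b=cv2.resize(im[120:320,40:440],(800,400)); cv2.imwrite("pics/f.png",np.vstack([b,cv2.resize(a[60:260,:],(800,200))]) )
E
```

```text
clock: 19.95
position: [550.2, 46.6, 196.2]
ee_rot: [-0.633, 0.774, 0.0, -0.0]
contact_force: [-0.1, -0.0, -0.2]
gripper_width: -0.0
grasp_force: 0.0
19.95 tcp ch [-49.3 -29.1 196.2] yaw err 0.0 F [-0.1 -0.  -0.2] w -0.0
wrist red 1127 top 710 topmid [ 31.5 -28.9 164.5] mean [ 31.  -29.5 164.7] range [ 18.9 -41.6 119.9] [ 43.8 -16.4 166.8]
scene red 76 top 30 topmid [ 37.2 -29.5 164.4] mean [ 38.1 -29.2 164.3] range [ 28.4 -38.9 121.2] [ 47.5 -20.1 166.2]
side red 102 top 26 topmid [ 28.4 -30.8 164.1] mean [ 29.2 -32.8 164.1] range [ 19.6 -46.4 123.3] [ 38.  -19.5 166. ]
```

View pics/f.png

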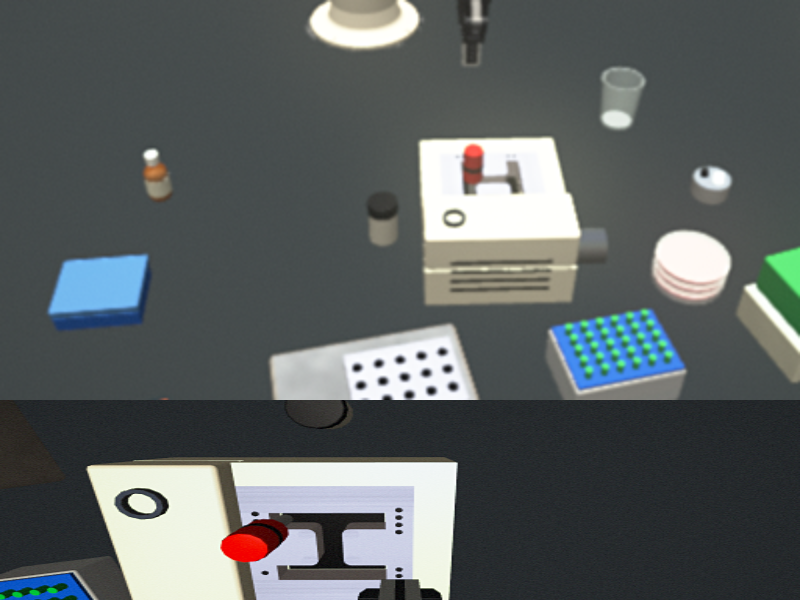

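The knob stands at the far-right end of slot three, at about (+31.5, −29). Every bystander is standing where it was, and the hand is clear.

```bash
python3 -c "from bench import job_done; print(job_done())"
```

```text
the job is handed in; nothing more can be done
None
```

I pushed the selector from slot two through the cross lane to the stop at the end of slot three; at the last look nothing else had been moved and the hand was clear, and I handed the job in at about 20 s (no verdict was shown).

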